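# Clear the column rack into its drawer

### The job

Put the purification columns away: first lift the retaining bar out of its two brackets on the rack and lay it on the bench, then lay every column down flat in the open drawer. Push the drawer fully home until it snaps into its detent, and put the bar back in both brackets of the empty rack; leave everything else where it stands.

Things in the scene. Friction and masses are not known exactly. Their poses are not given: they have to be found in the camera images.
- rack: fixed rack: white base 166 x 306 mm, top 10 mm high; four slots at y -90, -30, 30, 90 mm for columns lying along x, centre 30 mm high; grey ribs (22 mm high, only near the column ends) part them, 16 mm high rims close them at x -79 and 79 mm. A bracket at each y end. Origin on the bench under its middle; x roughly away from the robot, y along the bar. Rack and drawer unit may swap sides
- bracket_a (a point): middle of the notch floor, 46 mm above the bench, in the steel bracket at the rack's y = 145 mm: bracket 8 mm thick in y, its notch open at the top, 22 mm wide in x and flared above; top of the flare 74 mm above the bench. Axes as the rack
- bracket_b (a point): the same in the bracket at the rack's y = -145 mm
- bar: retaining bar: aluminium, 16 x 16 mm, red band 50 mm long at its middle, a red plate 30 x 30 x 6 mm on each end; 326 mm long, 0.2 kg. Origin at its centre, y along it. It starts in both brackets over the columns, held by its weight alone, centre 54 mm above the rack's origin, end plates just outside the brackets (8 mm play each way). Lying on the bench its centre is 15 mm high
- unit: low white drawer unit fixed to the bench, 310 mm wide (y), 90 mm high, 240 mm deep, with one drawer that opens towards the robot. Origin on the bench 100 mm in front of the middle of its front face (the face is at x = 100 mm), x into the unit, y to its left; dish and jar stand on its top
- drawer (a joint): how far the drawer is open, m: 0 is fully home; starts about 0.16 to 0.18 open. It slides with about 1.5 N of friction; over the last 15 mm a sprung detent first resists (up to about 10 N, 15 to 11 mm short of home) and from 6 mm short snaps it home
- drawer_floor (a point): on the drawer's floor, 65 mm behind the front panel, midway across, moving with the drawer; axes as the unit. Inside: 211 mm long in x (-65 mm at the front panel to 146 mm at the rear), 280 mm wide. Floor 12 mm above the bench, tops of side walls 56 mm, of the blue front panel 74 mm. From the front panel back, as much of it as the drawer is open is uncovered; the rest is under the unit's top
- drawer_handle (a point): middle of the front of the drawer's handle, 50 mm above the bench: a steel bar 120 mm long in y, 14 mm high, 10 mm thick, its front 35 mm out from the front panel; axes as the unit. Pushing it along its +x shuts the drawer
- column0: purification column (3 or 4 are present, all alike; an absent one has no pose): glass tube 26 mm in diameter, orange inside, bare over its middle 90 mm, with a square blue cap, 40 x 40 mm, 20 mm long, on each end; 130 mm long, about 0.12 kg. Origin at its centre, x along its length; it lies on its caps with the origin 20 mm above what it rests on. Grip the bare glass at the middle
- column1: purification column (3 or 4 are present, all alike; an absent one has no pose): glass tube 26 mm in diameter, orange inside, bare over its middle 90 mm, with a square blue cap, 40 x 40 mm, 20 mm long, on each end; 130 mm long, about 0.12 kg. Origin at its centre, x along its length; it lies on its caps with the origin 20 mm above what it rests on. Grip the bare glass at the middle
- column2: purification column (3 or 4 are present, all alike; an absent one has no pose): glass tube 26 mm in diameter, orange inside, bare over its middle 90 mm, with a square blue cap, 40 x 40 mm, 20 mm long, on each end; 130 mm long, about 0.12 kg. Origin at its centre, x along its length; it lies on its caps with the origin 20 mm above what it rests on. Grip the bare glass at the middle
- column3: purification column (3 or 4 are present, all alike; an absent one has no pose): glass tube 26 mm in diameter, orange inside, bare over its middle 90 mm, with a square blue cap, 40 x 40 mm, 20 mm long, on each end; 130 mm long, about 0.12 kg. Origin at its centre, x along its length; it lies on its caps with the origin 20 mm above what it rests on. Grip the bare glass at the middle
- amber_bottle: bystander, leave alone: small amber bottle, 46 mm in diameter, 100 mm high, standing between rack and drawer unit; origin at its underside's centre
- spatula: bystander, leave alone: slim steel lab spatula 160 mm long, 20 mm wide, 6 mm high, lying on the bench between rack and drawer unit, towards the robot
- flask: bystander, leave alone: round green flask on a cork ring, 84 mm wide, 125 mm high, standing behind the rack; origin at its underside's centre
- jar: bystander, leave alone: jar 60 mm in diameter, 55 mm high, on top of the drawer unit; origin at its underside's centre
- dish: bystander, leave alone: flat blue ceramic dish with a lid, 92 mm in diameter, 22 mm high, on top of the drawer unit; origin at its underside's centre
- wash_bottle: bystander, leave alone: white wash bottle 66 mm in diameter, 170 mm high, far to the left; origin at its underside's centre
- can: bystander, leave alone: metal can 80 mm in diameter, 120 mm high, far to the right; origin at its underside's centre
There are look-alikes about, which are no part of the job. What is shaped like the column1 but green or red is not meant.

How it is judged (in metres and radians):
On the way, in this order (a step that is already met when the one before it is completed fails the run):
1. the retaining bar is out of its brackets and lies on the bench, let go, with every column still at the rack (height (world z) of bar below 0.03 m and horizontal distance between bar and rack above 0.06 m and contact force between the fingers and bar below 0.3 N and linear speed of bar below 0.03 m/s and x of column0 in the frame of rack between -0.12 and 0.12 m and y of column0 in the frame of rack between -0.17 and 0.17 m and x of column1 in the frame of rack between -0.12 and 0.12 m and y of column1 in the frame of rack between -0.17 and 0.17 m and x of column2 in the frame of rack between -0.12 and 0.12 m and y of column2 in the frame of rack between -0.17 and 0.17 m and x of column3 in the frame of rack between -0.12 and 0.12 m and y of column3 in the frame of rack between -0.17 and 0.17 m), for 0.2 s.
2. every column lies in the drawer, let go (x of column0 in the frame of drawer_floor between -0.065 and 0.147 m and y of column0 in the frame of drawer_floor between -0.142 and 0.142 m and z of column0 in the frame of drawer_floor between 0.008 and 0.042 m and contact force between the fingers and column0 below 0.3 N and linear speed of each of column0, column1, column2, column3 below 0.03 m/s and x of column1 in the frame of drawer_floor between -0.065 and 0.147 m and y of column1 in the frame of drawer_floor between -0.142 and 0.142 m and z of column1 in the frame of drawer_floor between 0.008 and 0.042 m and contact force between the fingers and column1 below 0.3 N and x of column2 in the frame of drawer_floor between -0.065 and 0.147 m and y of column2 in the frame of drawer_floor between -0.142 and 0.142 m and z of column2 in the frame of drawer_floor between 0.008 and 0.042 m and contact force between the fingers and column2 below 0.3 N and x of column3 in the frame of drawer_floor between -0.065 and 0.147 m and y of column3 in the frame of drawer_floor between -0.142 and 0.142 m and z of column3 in the frame of drawer_floor between 0.008 and 0.042 m and contact force between the fingers and column3 below 0.3 N), for 0.2 s.
At the end, for the whole second after the job is handed in: every column lies at rest in the drawer (centre within its walls, under 42 mm above its floor); drawer home within 4 mm; bar at rest in both brackets: centre within 6 mm across and 15 mm along the rack, 49 to 58 mm above the bench, parallel to the rack to 0.06 rad (x of column0 in the frame of drawer_floor between -0.065 and 0.147 m and y of column0 in the frame of drawer_floor between -0.142 and 0.142 m and z of column0 in the frame of drawer_floor between 0.008 and 0.042 m and linear speed of each of column0, column1, column2, column3, bar below 0.03 m/s and x of column1 in the frame of drawer_floor between -0.065 and 0.147 m and y of column1 in the frame of drawer_floor between -0.142 and 0.142 m and z of column1 in the frame of drawer_floor between 0.008 and 0.042 m and x of column2 in the frame of drawer_floor between -0.065 and 0.147 m and y of column2 in the frame of drawer_floor between -0.142 and 0.142 m and z of column2 in the frame of drawer_floor between 0.008 and 0.042 m and x of column3 in the frame of drawer_floor between -0.065 and 0.147 m and y of column3 in the frame of drawer_floor between -0.142 and 0.142 m and z of column3 in the frame of drawer_floor between 0.008 and 0.042 m and value of joint drawer below 0.004 m and x of bar in the frame of rack between -0.006 and 0.006 m and y of bar in the frame of rack between -0.015 and 0.015 m and z of bar in the frame of rack between 0.049 and 0.058 m and angle between the y axis of bar and the y axis of rack, either way round below 0.06 rad); the robot touches nothing.
It fails at once if a bystander (bottle, spatula, flask, jar, dish, wash bottle, can) is pushed more than 4 cm (distance of any of amber_bottle, spatula, flask, jar, dish, wash_bottle, can from where it was at the start of the episode above 0.04 m).
It fails at once if a standing bystander is tipped over (angle between any of amber_bottle, flask, jar, dish, wash_bottle, can's own z axis and vertical above 0.5 rad).
Of column0, column1, column2, column3 only 3 to 4 are there at a start; the rules pass over those that are not, and their reading is None.
At some moment in a run one of bar, column0, column1, column2, column3 may be knocked a few centimetres aside while the robot is not near it.
Once in a run the grip may slacken for a moment while it holds something.
It also fails if it takes over 208 s, if anything falls off the work surface, if the arm or the gripper's body presses on something with over 40 N, if the wrist force passes 120 N, or if a joint passes its speed limit or range.

### The arm

A 6-joint arm with a two-finger parallel gripper is mounted at the origin on the work surface. World frame = base frame: x ahead of the robot, y to its left, z up, the work surface at z = 0. Lengths are in mm, angles in rad, forces in N, time in s.
With the tool pointing down it reaches from about 400 to 925 mm from the base axis. Payload 12.5 kg.
Tool frame: the origin (TCP) lies at the very end of the fingers, on their centre line; the grasp point (between the pads) lies 19 mm behind it; z points along the fingers, y is the direction in which the jaws open and shut (so a half turn about z gives the same grasp; the last joint's range is limited). The gripper opens to 95 mm and grips with 3 to 60 N. Pads are 20 mm wide; open, the fingers measure 119 mm over their backs; the gripper's body (75 mm by 180 mm) begins 59 mm behind the grasp point.
Start: joints at [1.171, 0.491, 1.559, -0, 1.092, -0.106], TCP at [180.978, 598.244, 190.161] pointing down, gripper open.
Joint ranges: [-3.1, 3.1], [-0.84, 2.19], [0.05, 2.79], [-1.13, 4.28], [0.06, 2.93], [-2.69, 2.69]. Speed limits (rad/s): [2.22, 2.22, 2.79, 3.14, 3.14, 3.14].

### API

Orientations are given as [roll, pitch, yaw] about the fixed x, y, z axes, in that order (R = Rz(yaw) Ry(pitch) Rx(roll)).
In Python, from cell import env gives the robot as it stands.
- The arm moves only by the shell command python3 -m pendant 'ROWS'. ROWS is JSON, a list that holds one entry, the list of rows, each a list of 5 numbers: the opening, from 0 (shut) to 1 (fully open), then the shift along the tool's x, y, z in m, then the turn about the tool's z in rad. A call has exactly 8 rows; each row is the pose to reach, as a shift and turn from the pose commanded when the call began, along the tool's axes at that moment; what a row does not reach only later rows make up. A row lasts 1/10 s, in which the tool goes at most 50 mm and 8.59 degrees, less where a joint would pass 70% of its speed; a pose out of reach is approached as far as the arm can. A call with a gripper value outside its range is refused whole. The fingers move at their own pace and stop on an object; the grip force is fixed at half the most. Time passes only in rows, so rows that repeat a pose let the fingers close, or fill a call up. It gives the time, the measured TCP pose, the force and the opening at its end, in the units of the state.
- env.state(): the state, without advancing time (a new reading comes with each control period).
- env.read_camera(name): name is "scene" or "top"; returns a dict with "image" (480x640x3 uint8, blue, green, red), "range_z" (480x640 float32, mm along the optical axis (not along the pixel's ray), 0 where there is no reading), "fx", "fy", "cx", "cy" (pixels), "rvec" (rotation vector, rad) and "tvec" (3), from world to camera coordinates, as OpenCV has them. Camera axes: x right, y down, z forward; pixel columns grow to the right and rows downward; lengths in mm; the calibration is good to about 2 mm. A picture is of the moment at which its call begins.
- env.job_done(): hands the job in, once; it reports no verdict.
The state is a dict: "t": time; "joints": joint angles; "qvel": joint speeds; "tau": joint torques, N m; "eef_pos": TCP position; "tcp_rot": TCP orientation; "ft_force": force on the tool from outside, world axes, zero at the start; "moment": the same for the moment, N m; "opening": opening from 0.0 (shut) to 1.0 (fully open).
Only numpy, scipy, OpenCV 4.12 (cv2) and the standard library are available. Lean on these libraries where they do the work, as an engineer would, in place of code of your own. Each camera call takes 0.05 s, during which the arm holds its last target. There are 200 camera calls.

## Working session

There is one attempt and no reset: what is moved stays moved. The work goes in short steps, Python scripts to look and compute and a shell command to move; the robot and the scene stay as the last step left them, time stands still between calls to the robot, and variables do not carry over. Pictures are saved under pics/ and viewed, about 12 in all and at most 16, crops included, and the job is handed in when it is done.

```bash
ls; mkdir -p pics
cat > h.py <<'E'
import numpy as np, cv2
from cell import env
def cam(n):
    d=env.read_camera(n); d['R']=cv2.Rodrigues(np.array(d['rvec'],float))[0]; d['t']=np.array(d['tvec'],float).ravel(); return d
def cloud(d):
    z=d['range_z'].astype(float); v,u=np.mgrid[:480,:640]
    P=np.stack([(u-d['cx'])/d['fx']*z,(v-d['cy'])/d['fy']*z,z],-1)
    P=(P-d['t'])@d['R']; P[z==0]=np.nan; return P
def ray(d,u,v,h):
    r=d['R'].T@np.array([(u-d['cx'])/d['fx'],(v-d['cy'])/d['fy'],1]); c=-d['R'].T@d['t']
    return c+r*(h-c[2])/r[2]
def st():
    s=env.state(); print({k:np.round(s[k],3).tolist() for k in('t','eef_pos','tcp_rot','joints','ft_force','opening')})
E
python3 - <<'E'
from h import *
st()
for n in('scene','top'):
    d=cam(n); cv2.imwrite(f'pics/{n}0.png',d['image']); np.savez(f'{n}0.npz',**{k:np.array(v) for k,v in d.items()})
    print(n,-d['R'].T@d['t'],d['fx'],(d['range_z']>0).mean())
E
```

```text
pics
{'t': 0.0, 'eef_pos': [180.88, 597.96, 189.548], 'tcp_rot': [-3.14, -0.0, 2.848], 'joints': [1.171, 0.492, 1.559, 0.0, 1.092, -0.106], 'ft_force': [0.194, 0.36, 0.029], 'opening': 0.999}
scene [1459.97212531 -281.29447202  995.36621826] 446.20210445188764 0.9961751302083334
top [ 472.93478313   -6.36103311 1310.70350982] 508.404132191876 0.9959114583333334
```

View pics/top0.png

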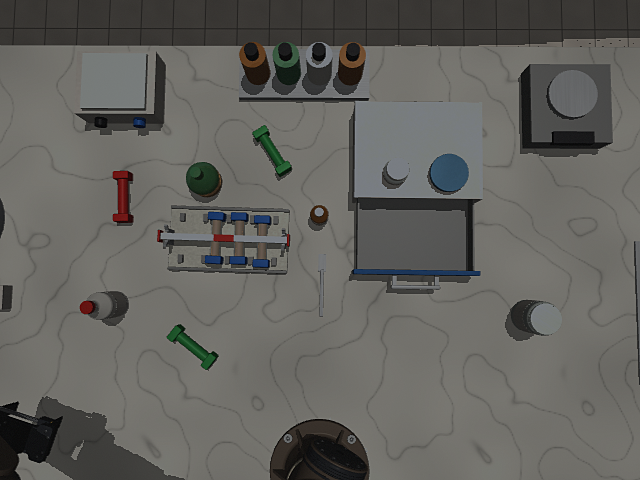

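View pics/scene0.png

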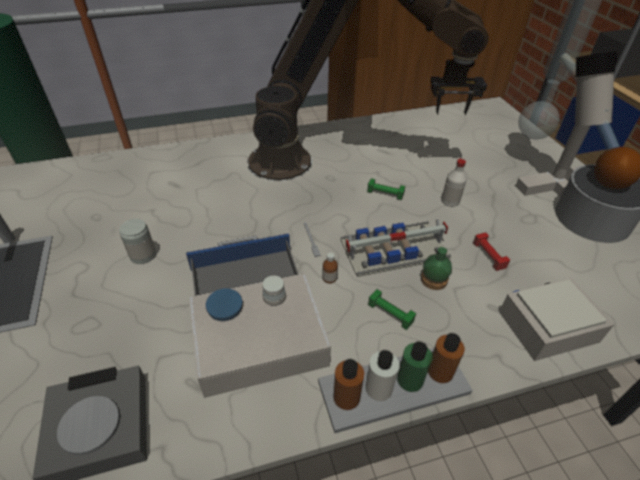

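The top view shows the rack at left: bar from (160,236) to (289,240), with three blue-capped orange columns at about (215,238), (239,238) and (262,240). The open drawer is at right, with its front panel at row 272 and its handle at (415,283). The green shapes (272,150) and (192,347) and the red one (122,196) are look-alikes. The blue-capped ones fit the description, and I'll confirm them in a crop.

Run:
```python
from h import *
d=dict(np.load('top0.npz')); im=d['image']; P=cloud(d)
cv2.imwrite('pics/crop1.png',cv2.resize(im[190:330,140:500],None,fx=2.2,fy=2.2,interpolation=cv2.INTER_CUBIC))
hsv=cv2.cvtColor(im,cv2.COLOR_BGR2HSV)
def blobs(name,m,h,box,mn=8):
    k=np.zeros_like(m); u0,v0,u1,v1=box; k[v0:v1,u0:u1]=m[v0:v1,u0:u1]
    n,l,s,c=cv2.connectedComponentsWithStats(k.astype(np.uint8))
    for i in range(1,n):
        if s[i,4]>=mn:
            print(name,s[i].tolist(),c[i].round(1),'ray',ray(d,*c[i],h).round(1)[:2],'cloud',np.nanmedian(P[l==i],0).round(1))
red=((hsv[...,0]<8)|(hsv[...,0]>172))&(hsv[...,1]>130)&(hsv[...,2]>60)
blue=(abs(hsv[...,0].astype(int)-110)<14)&(hsv[...,1]>120)&(hsv[...,2]>40)
blobs('red',red,60,(150,190,300,290)); blobs('blue',blue,50,(150,190,300,290))
blobs('panel',blue,74,(340,250,500,290))
# rack base
m=np.abs(P[...,2]-10)<5
z=P[...,2]
for (u,v) in [(230,283),(415,283),(415,240),(415,190),(300,240),(322,290),(203,180),(240,269),(170,210),(287,211),(170,270),(286,271)]: print((u,v),P[v,u].round(0))
# handle
hm=(abs(z-50)<10); hm[:276]=0; hm[:, :370]=0; hm[:,460:]=0; hm[300:]=0
v,u=np.nonzero(hm); print('handle',P[hm].min(0).round(0),P[hm].max(0).round(0))
for nm,c,h,b in [('drawer',90,5,(330,90,500,215))]:
    q=(abs(z-c)<h); k=np.zeros_like(q);k[b[1]:b[3],b[0]:b[2]]=q[b[1]:b[3],b[0]:b[2]]
    r=cv2.minAreaRect(P[k][:,:2].astype(np.float32)); print('unit top',r, cv2.boxPoints(r).round(0).tolist())
q=(z>1)&(z<60); k=np.zeros_like(q); k[195:290,150:300]=q[195:290,150:300]
r=cv2.minAreaRect(P[k][:,:2].astype(np.float32)); print('rack',r)
```

```text
red [157, 230, 3, 11, 21] [158.2 234.9] ray [578.1 403.4] cloud [577.2 400.7  68.4]
red [214, 234, 20, 8, 131] [223.2 237.5] ray [573.2 241.5] cloud [572.3 241.3  62.1]
red [287, 234, 2, 12, 24] [287.5 239.5] ray [569.9  82.1] cloud [569.2  81.4  69.3]
blue [208, 212, 16, 8, 121] [215.6 215.4] ray [629.5 263.9] cloud [630.  263.5  50. ]
blue [231, 212, 16, 8, 116] [238.3 215.9] ray [628.7 206.8] cloud [628.6 207.4  49.4]
blue [254, 215, 16, 8, 116] [261.4 218.9] ray [621.7 149. ] cloud [621.6 149.7  50. ]
blue [205, 255, 16, 9, 121] [212.6 259.2] ray [519.7 268.6] cloud [520.1 268.   49.4]
blue [229, 256, 16, 8, 120] [236.9 259.6] ray [519.4 208. ] cloud [518.5 208.2  49.8]
blue [252, 259, 16, 8, 117] [259.7 262.6] ray [512.3 150.9] cloud [511.6 150.8  49.5]
panel [354, 269, 126, 7, 581] [416.1 271.9] ray [ 493.2 -231.9] cloud [ 493.3 -233.6   74. ]
(230, 283) [461. 234.  -5.]
(415, 283) [ 466. -241.    5.]
(415, 240) [ 576. -241.   10.]
(415, 190) [ 691. -227.   88.]
(300, 240) [573.  54.   9.]
(322, 290) [445.  -4.   2.]
(203, 180) [711. 289.  87.]
(240, 269) [497. 205.  16.]
(170, 210) [649. 394.   1.]
(287, 211) [647.  88.  12.]
(170, 270) [492. 389.   2.]
(286, 271) [493.  88.  20.]
handle [ 452. -292.   47.] [ 484. -173.   60.]
unit top ((791.319580078125, -235.2342529296875), (311.60943603515625, 241.40008544921875), 89.57583618164062) [[669.0, -390.0], [911.0, -392.0], [913.0, -80.0], [672.0, -79.0]]
rack ((567.3695678710938, 250.98202514648438), (244.55789184570312, 389.9462585449219), 0.6569823622703552)
```

View pics/crop1.png

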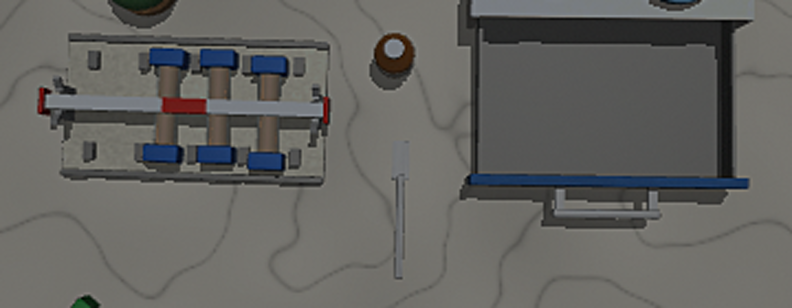

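The crop confirms three blue-capped orange columns, in rack slots y = 30, -30 and -90. Slot 90 is empty. The rack is at about (574,238) with yaw -0.025, and the bar is centred at about (573.5,242).

```bash
cat >> h.py <<'E'
def to(x,y,z,yaw,s=None):
    "print tool-frame shift (m) and turn for each successive target from the present pose"
    s=s or env.state(); p=np.array(s['eef_pos']); y0=s['tcp_rot'][2]
    d=np.array([x,y,z])-p; tx=np.array([np.cos(y0),np.sin(y0),0]); ty=np.array([np.sin(y0),-np.cos(y0),0])
    tn=(y0-yaw+np.pi)%(2*np.pi)-np.pi
    print('shift',np.round([d@tx/1e3,d@ty/1e3,-d[2]/1e3],4),'turn',round(tn,4),'| at',p.round(1),round(y0,4))
E
python3 -c "
from h import *
to(573.5,241.5,150,1.545)"
```

```text
shift [-0.4791 -0.2275  0.0396] turn 1.3028 | at [180.9 598.  189.6] 2.8478
```

```bash
python3 -m pendant '[[[0.45,-0.479,-0.2275,0.0396,1.3028],[0.45,-0.479,-0.2275,0.0396,1.3028],[0.45,-0.479,-0.2275,0.0396,1.3028],[0.45,-0.479,-0.2275,0.0396,1.3028],[0.45,-0.479,-0.2275,0.0396,1.3028],[0.45,-0.479,-0.2275,0.0396,1.3028],[0.45,-0.479,-0.2275,0.0396,1.3028],[0.45,-0.479,-0.2275,0.0396,1.3028]]]'; python3 -c "
from h import *
to(573.5,241.5,150,1.545)"
```

```text
t: 0.9
eef_pos: [477.5, 328.5, 160.1]
tcp_rot: [-3.141, -0.0, 1.642]
ft_force: [0.6, 0.9, -1.5]
opening: 0.453
shift [-0.0935  0.0896  0.0101] turn 0.0966 | at [477.5 328.5 160.1] 1.6416
```

```bash
python3 -m pendant '[[[0.45,-0.0935,0.0896,0.01,0.0966],[0.45,-0.0935,0.0896,0.01,0.0966],[0.45,-0.0935,0.0896,0.01,0.0966],[0.45,-0.0935,0.0896,0.01,0.0966],[0.45,-0.0935,0.0896,0.01,0.0966],[0.45,-0.0935,0.0896,0.01,0.0966],[0.45,-0.0935,0.0896,0.01,0.0966],[0.45,-0.0935,0.0896,0.01,0.0966]]]'; python3 -c "
from h import *
to(573.5,241.5,44,1.545)
d=cam('scene');cv2.imwrite('pics/s1.png',cv2.resize(d['image'][120:320,300:500],None,fx=3,fy=3,interpolation=cv2.INTER_CUBIC))"
```

```text
t: 1.7
eef_pos: [572.2, 244.7, 150.6]
tcp_rot: [3.141, -0.0, 1.553]
ft_force: [0.9, -0.9, 0.6]
opening: 0.454
shift [-0.0032  0.0013  0.1066] turn 0.0077 | at [572.2 244.7 150.6] 1.5527
```

View pics/s1.png

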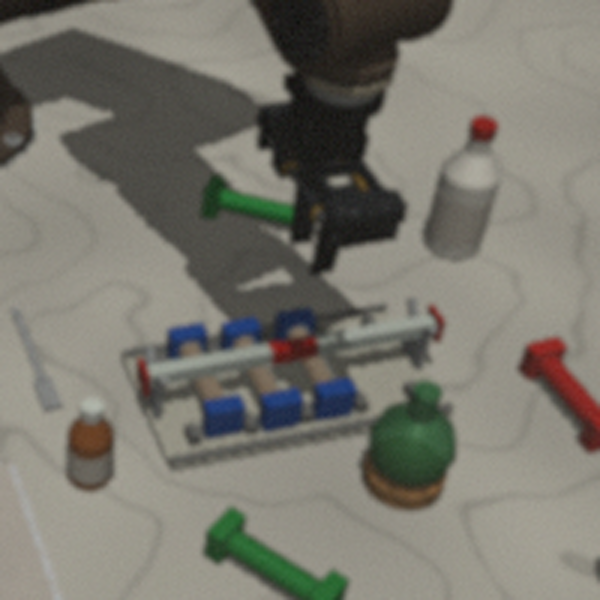

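The bar still sits over the columns, with the fingers above its red band at crop (295,347). I'll descend and then grip.

```bash
python3 -m pendant '[[[0.45,-0.0032,0.0013,0.03,0.0077],[0.45,-0.0032,0.0013,0.06,0.0077],[0.45,-0.0032,0.0013,0.085,0.0077],[0.45,-0.0032,0.0013,0.1066,0.0077],[0.45,-0.0032,0.0013,0.1066,0.0077],[0.45,-0.0032,0.0013,0.1066,0.0077],[0.1,-0.0032,0.0013,0.1066,0.0077],[0.0,-0.0032,0.0013,0.1066,0.0077]]]'; python3 -m pendant '[[[0,0,0,0,0],[0,0,0,0,0],[0,0,0,0,0],[0,0,0,0,0],[0,0,0,-0.02,0],[0,0,0,-0.04,0],[0,0,0,-0.06,0],[0,0,0,-0.08,0]]]'; python3 -c "
from h import *
to(442,243,124,1.56)
to(442,243,6,1.56)"
```

```text
t: 2.55
eef_pos: [574.6, 240.8, 45.1]
tcp_rot: [3.14, -0.001, 1.544]
ft_force: [0.6, -0.4, 0.2]
opening: 0.333
t: 3.35
eef_pos: [574.0, 240.5, 124.6]
tcp_rot: [-3.142, -0.0, 1.543]
ft_force: [-0.4, 0.4, -0.3]
opening: 0.005
shift [-0.0011 -0.132   0.0006] turn -0.0165 | at [574.  240.5 124.6] 1.5435
shift [-0.0011 -0.132   0.1186] turn -0.0165 | at [574.  240.5 124.6] 1.5435
```

```bash
python3 -c "
from h import *
d=cam('scene');cv2.imwrite('pics/s2.png',cv2.resize(d['image'][120:320,300:500],None,fx=3,fy=3,interpolation=cv2.INTER_CUBIC))"
```

```text
(no output)
```

View pics/s2.png

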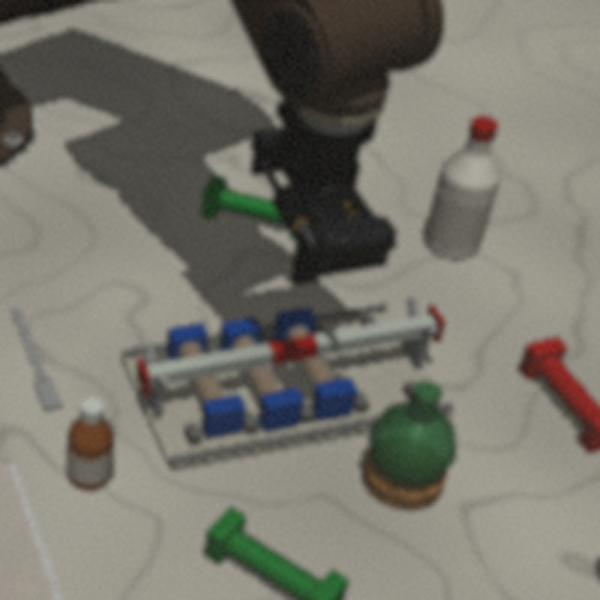

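The bar hasn't moved: I lifted before the slow fingers had gripped it. I'll retry, giving the close more time.

```bash
python3 -m pendant '[[[0.45,0,0,0,0],[0.45,0,0,0,0],[0.45,0,0,0,0],[0.45,0,0,0,0],[0.45,0,0,0,0],[0.45,0,0,0,0],[0.45,0,0,0,0],[0.45,0,0,0,0]]]'; python3 -m pendant '[[[0.45,-0.001,-0.0003,0.03,0],[0.45,-0.001,-0.0003,0.06,0],[0.45,-0.001,-0.0003,0.083,0],[0.45,-0.001,-0.0003,0.083,0],[0,-0.001,-0.0003,0.083,0],[0,-0.001,-0.0003,0.083,0],[0,-0.001,-0.0003,0.083,0],[0,-0.001,-0.0003,0.083,0]]]';  python3 -m pendant '[[[0,0,0,0,0],[0,0,0,0,0],[0,0,0,0,0],[0,0,0,0,0],[0,0,0,0,0],[0,0,0,0,0],[0,0,0,0,0],[0,0,0,0,0]]]'
```

```text
t: 4.2
eef_pos: [574.0, 240.6, 123.7]
tcp_rot: [-3.142, -0.0, 1.544]
ft_force: [0.5, 0.1, -0.4]
opening: 0.451
t: 5.0
eef_pos: [574.1, 239.7, 41.8]
tcp_rot: [3.14, -0.001, 1.543]
ft_force: [0.4, 0.9, -0.4]
opening: 0.167
t: 5.8
eef_pos: [573.7, 239.6, 40.7]
tcp_rot: [-3.142, -0.0, 1.543]
ft_force: [-0.1, -0.2, -0.2]
opening: 0.005
```

```bash
python3 -c "
from h import *
d=cam('scene');cv2.imwrite('pics/s3.png',cv2.resize(d['image'][150:290,330:470],None,fx=4,fy=4,interpolation=cv2.INTER_CUBIC))
P=cloud(d); im=cv2.cvtColor(d['image'],cv2.COLOR_BGR2HSV); m=((im[...,0]<8)|(im[...,0]>172))&(im[...,1]>120)&(im[...,2]>60); m[:215]=0;m[260:]=0;m[:,:335]=0;m[:,455:]=0
n,l,s,c=cv2.connectedComponentsWithStats(m.astype(np.uint8))
for i in range(1,n):
  if s[i,4]>8: print(s[i],P[l==i].min(0),np.median(P[l==i],0),P[l==i].max(0))
"
```

```text
[391 234  15   6  61] [564.73936304 221.92539405  38.29680719] [580.14697096 242.82131549  59.85372202] [585.00244464 265.0067717   67.80434144]
[347 241   2  10  14] [564.60080536  77.91274835  51.69188841] [579.62816948  79.18556867  65.92151537] [585.54049548  82.12394932  74.91753822]
```

View pics/s3.png

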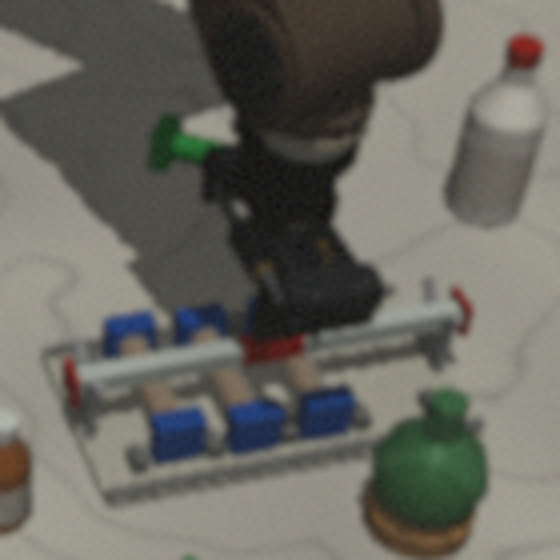

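```bash
python3 -c "
from h import *
for n in ('scene','top'):
  d=cam(n); P=cloud(d)
  g=d['image'].max(-1)
  m=(g<70)&(abs(P[...,0]-560)<130)&(abs(P[...,1]-240)<130)&(P[...,2]>30)&(P[...,2]<330)
  Q=P[m]; print(n,len(Q))
  for a in range(30,240,15):
    q=Q[(Q[:,2]>=a)&(Q[:,2]<a+15)]
    if len(q)>3: print(a,len(q),np.percentile(q,[5,95],axis=0).round(0)[:,:2].tolist())
  if n=='scene': 
    for v in range(222,246,2): print(v,[(u,P[v,u].round(0).tolist(),int(g[v,u])) for u in (394,398,402)])
"
```

```text
scene 2094
30 50 [[513.0, 130.0], [637.0, 251.0]]
45 71 [[512.0, 207.0], [635.0, 263.0]]
60 36 [[564.0, 221.0], [581.0, 263.0]]
75 25 [[568.0, 226.0], [582.0, 240.0]]
90 22 [[567.0, 226.0], [584.0, 238.0]]
105 19 [[566.0, 225.0], [584.0, 234.0]]
120 4 [[571.0, 227.0], [584.0, 227.0]]
135 29 [[495.0, 204.0], [656.0, 259.0]]
150 227 [[497.0, 203.0], [656.0, 262.0]]
165 199 [[498.0, 203.0], [662.0, 260.0]]
180 471 [[500.0, 206.0], [663.0, 260.0]]
195 126 [[531.0, 215.0], [590.0, 259.0]]
210 77 [[531.0, 216.0], [590.0, 258.0]]
225 37 [[547.0, 205.0], [591.0, 251.0]]
222 [(394, [566.0, 227.0, 111.0], 49), (398, [621.0, 209.0, 162.0], 55), (402, [647.0, 206.0, 185.0], 35)]
224 [(394, [569.0, 227.0, 106.0], 41), (398, [626.0, 207.0, 160.0], 42), (402, [656.0, 202.0, 186.0], 31)]
226 [(394, [575.0, 225.0, 103.0], 34), (398, [582.0, 234.0, 107.0], 28), (402, [660.0, 201.0, 183.0], 35)]
228 [(394, [569.0, 230.0, 89.0], 29), (398, [584.0, 235.0, 100.0], 30), (402, [658.0, 203.0, 174.0], 30)]
230 [(394, [574.0, 228.0, 86.0], 26), (398, [581.0, 237.0, 89.0], 28), (402, [654.0, 207.0, 162.0], 26)]
[... 277 characters left out ...]
1), (402, [582.0, 255.0, 61.0], 93)]
238 [(394, [580.0, 229.0, 57.0], 69), (398, [579.0, 243.0, 53.0], 82), (402, [580.0, 257.0, 50.0], 87)]
240 [(394, [579.0, 231.0, 47.0], 66), (398, [552.0, 261.0, 14.0], 81), (402, [582.0, 257.0, 43.0], 104)]
242 [(394, [554.0, 247.0, 11.0], 77), (398, [558.0, 259.0, 12.0], 77), (402, [586.0, 256.0, 39.0], 93)]
244 [(394, [567.0, 240.0, 17.0], 80), (398, [567.0, 254.0, 13.0], 76), (402, [590.0, 255.0, 35.0], 79)]
top 428
30 65 [[502.0, 128.0], [630.0, 212.0]]
45 103 [[507.0, 131.0], [687.0, 310.0]]
60 37 [[686.0, 281.0], [689.0, 313.0]]
150 13 [[628.0, 202.0], [651.0, 210.0]]
165 10 [[637.0, 201.0], [661.0, 231.0]]
180 161 [[641.0, 203.0], [663.0, 268.0]]
```

In both scene views the fingertips end at the bar's top (z ≈ 62), although the reported TCP z is 41. The real tips therefore sit about 20 mm above the reading, so the fingers shut above the bar. Descending a further 18 mm is safe under either reading, so I'll do that.

```bash
python3 -m pendant '[[[0.45,0,0,-0.02,0],[0.45,0,0,-0.03,0],[0.45,0,0,-0.03,0],[0.45,0,0,-0.03,0],[0.45,0,0,-0.03,0],[0.45,0,0,-0.03,0],[0.45,0,0,-0.03,0],[0.45,0,0,-0.03,0]]]'; python3 -m pendant '[[[0.45,0,0,0.02,0],[0.45,0,0,0.035,0],[0.45,0,0,0.047,0],[0.45,0,0,0.047,0],[0,0,0,0.047,0],[0,0,0,0.047,0],[0,0,0,0.047,0],[0,0,0,0.047,0]]]';  python3 -m pendant '[[[0,0,0,0,0],[0,0,0,0,0],[0,0,0,0,0],[0,0,0,0,0],[0,0,0,0,0],[0,0,0,0,0],[0,0,0,0,0],[0,0,0,0,0]]]'
```

```text
t: 6.75
eef_pos: [573.7, 239.5, 70.5]
tcp_rot: [-3.141, 0.0, 1.543]
ft_force: [0.5, 0.5, -0.4]
opening: 0.451
t: 7.55
eef_pos: [573.9, 239.6, 24.2]
tcp_rot: [3.141, -0.0, 1.543]
ft_force: [-2.6, -0.2, 1.2]
opening: 0.174
t: 8.35
eef_pos: [573.9, 239.6, 24.2]
tcp_rot: [3.141, -0.0, 1.544]
ft_force: [-1.2, -0.5, 4.9]
opening: 0.167
```

```bash
python3 -m pendant '[[[0,0,0,-0.02,0],[0,0,0,-0.04,0],[0,0,0,-0.06,0],[0,0,0,-0.08,0],[0,0,0,-0.08,0],[0,0,0,-0.08,0],[0,0,0,-0.08,0],[0,0,0,-0.08,0]]]'; python3 -m pendant '[[[0,0,-0.03,0,-0.0],[0,0,-0.06,0,-0.0],[0,0,-0.09,0,-0.0],[0,0,-0.12,0,-0.0],[0,0,-0.132,0,-0.0],[0,0,-0.132,0.04,-0.0],[0,0,-0.132,0.08,-0.0],[0,0,-0.132,0.085,-0.0]]]'; python3 -c "
from h import *
d=cam('scene');cv2.imwrite('pics/s4.png',cv2.resize(d['image'][150:290,330:470],None,fx=4,fy=4,interpolation=cv2.INTER_CUBIC));st()"
```

```text
t: 9.15
eef_pos: [573.2, 239.4, 102.5]
tcp_rot: [-3.14, 0.001, 1.543]
ft_force: [0.6, 0.5, -2.2]
opening: 0.165
t: 9.95
eef_pos: [440.4, 242.5, 15.4]
tcp_rot: [-3.136, 0.002, 1.543]
ft_force: [-0.9, -0.7, -1.6]
opening: 0.164
{'t': 10.0, 'eef_pos': [441.052, 242.716, 16.595], 'tcp_rot': [-3.137, 0.002, 1.543], 'joints': [0.372, 0.584, 2.011, 0.0, 0.552, 0.399], 'ft_force': [-0.384, -0.198, -2.429], 'opening': 0.166}
```

View pics/s4.png

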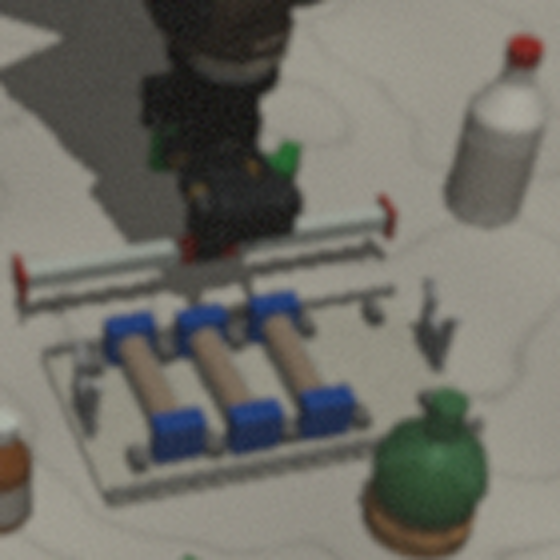

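The bar is held level in front of the rack, columns undisturbed. I'll lower it the last 31 mm and let go.

```bash
python3 -m pendant '[[[0,0,0,0.01,0],[0,0,0,0.02,0],[0,0,0,0.026,0],[0,0,0,0.029,0],[0,0,0,0.031,0],[0,0,0,0.031,0],[0,0,0,0.031,0],[0,0,0,0.031,0]]]'; python3 -m pendant '[[[0.45,0,0,0,0],[0.45,0,0,0,0],[0.45,0,0,0,0],[0.45,0,0,0,0],[0.45,0,0,0,0],[0.45,0,0,-0.0,0],[0.45,0,0,-0.03,0],[0.45,0,0,-0.08,0]]]'; python3 -c "
from h import *
to(574.3,266.2,110,3.1166)"
```

```text
t: 10.8
eef_pos: [441.9, 243.3, -12.0]
tcp_rot: [3.141, -0.0, 1.544]
ft_force: [0.1, -0.1, -3.0]
opening: 0.161
t: 11.6
eef_pos: [440.4, 242.6, 66.6]
tcp_rot: [-3.136, 0.002, 1.543]
ft_force: [0.3, 0.7, -0.7]
opening: 0.449
shift [ 0.0273  0.1332 -0.0434] turn -1.5732 | at [440.4 242.6  66.6] 1.5434
```

```bash
cat >> h.py <<'E'
def caps(n='scene',lo=(480,60),hi=(680,420),zr=(25,62),h=None):
    d=cam(n); P=cloud(d); im=cv2.cvtColor(d['image'],cv2.COLOR_BGR2HSV)
    m=(abs(im[...,0].astype(int)-112)<14)&(im[...,1]>110)&(im[...,2]>35)&(P[...,0]>lo[0])&(P[...,0]<hi[0])&(P[...,1]>lo[1])&(P[...,1]<hi[1])&(P[...,2]>zr[0])&(P[...,2]<zr[1])
    k,l,s,c=cv2.connectedComponentsWithStats(m.astype(np.uint8))
    for i in range(1,k):
        if s[i,4]>20:
            q=P[l==i]; t=q[q[:,2]>np.percentile(q[:,2],70)-4]; print(n,s[i,:5],'med',np.median(q,0).round(0),'topface',((np.percentile(t,5,axis=0)+np.percentile(t,95,axis=0))/2).round(1))
    return d
def redbar(n='top',lo=(380,20),hi=(620,450)):
    d=cam(n); P=cloud(d); im=cv2.cvtColor(d['image'],cv2.COLOR_BGR2HSV)
    m=((im[...,0]<8)|(im[...,0]>172))&(im[...,1]>130)&(im[...,2]>50)&(P[...,0]>lo[0])&(P[...,0]<hi[0])&(P[...,1]>lo[1])&(P[...,1]<hi[1])
    k,l,s,c=cv2.connectedComponentsWithStats(m.astype(np.uint8))
    for i in range(1,k):
        if s[i,4]>8: print('red',n,s[i],np.median(P[l==i],0).round(1),c[i].round(1),'ray@23',ray(d,*c[i],23).round(1)[:2],'ray@62',ray(d,*c[i],62).round(1)[:2])
    return d
E
python3 -c "
from h import *
caps('top');caps('scene');redbar()"
```

```text
top [208 212  16   8 123] med [630. 264.  50.] topface [629.2 264.6  50.4]
top [231 212  16   8 116] med [628. 207.  50.] topface [628.4 205.6  50.9]
top [254 215  16   8 115] med [622. 150.  50.] topface [621.5 149.1  50.8]
top [230 256  17   8 125] med [519. 208.  50.] topface [519.6 207.   50.8]
top [252 259  17   9 121] med [512. 150.  49.] topface [512.7 150.   50.4]
scene [392 224  13  10  62] med [526. 262.  50.] topface [522.4 267.4  51.7]
scene [375 226  11  12  65] med [526. 205.  51.] topface [523.  206.7  53. ]
scene [357 229  11  10  58] med [519. 145.  50.] topface [516.  148.8  51.3]
scene [406 247  12  12 110] med [637. 263.  45.] topface [632.9 263.2  51.3]
scene [388 250  12  11 111] med [637. 206.  46.] topface [633.  205.4  51.4]
scene [368 253  13  12 114] med [630. 146.  46.] topface [626.  146.1  51. ]
red top [228 288   6   7  34] [443.1 225.9  22.8] [230.6 290.5] ray@23 [442.1 226.8] ray@62 [443.  219.8]
red top [286 288   2  11  22] [437.6  84.6  30.2] [286.5 293. ] ray@23 [437.3  85.2] ray@62 [438.4  82.4]
```

```bash
python3 -m pendant '[[[0.45,0.01,0.05,-0.0434,-0.4],[0.45,0.0273,0.09,-0.0434,-0.8],[0.45,0.0273,0.1332,-0.0434,-1.5732],[0.45,0.0273,0.1332,-0.0434,-1.5732],[0.45,0.0273,0.1332,-0.0434,-1.5732],[0.45,0.0273,0.1332,-0.0434,-1.5732],[0.45,0.0273,0.1332,-0.0434,-1.5732],[0.45,0.0273,0.1332,-0.0434,-1.5732]]]';python3 -m pendant '[[[0.45,0,0,0,-0.45],[0.45,0,0,0,-0.45],[0.45,0,0,0,-0.45],[0.45,0,0,0,-0.45],[0.45,0,0,0,-0.45],[0.45,0,0,0,-0.45],[0.45,0,0,0,-0.45],[0.45,0,0,0,-0.45]]]'; python3 -c "
from h import *
to(574.3,266.2,-2,3.1166)"
```

```text
t: 12.55
eef_pos: [575.2, 266.6, 109.6]
tcp_rot: [-3.14, -0.002, 2.75]
ft_force: [0.6, 0.8, 0.4]
opening: 0.449
t: 13.35
eef_pos: [575.7, 266.8, 111.1]
tcp_rot: [3.142, -0.0, -3.091]
ft_force: [-0.2, 0.2, -0.4]
opening: 0.452
shift [ 0.0014 -0.0005  0.1131] turn 0.0757 | at [575.7 266.8 111.1] -3.0909
```

```bash
python3 -m pendant '[[[0.45,0.0014,-0.0005,0.03,0.0757],[0.45,0.0014,-0.0005,0.06,0.0757],[0.45,0.0014,-0.0005,0.085,0.0757],[0.45,0.0014,-0.0005,0.1,0.0757],[0.45,0.0014,-0.0005,0.107,0.0757],[0.45,0.0014,-0.0005,0.113,0.0757],[0.45,0.0014,-0.0005,0.113,0.0757],[0,0.0014,-0.0005,0.113,0.0757]]]';python3 -m pendant '[[[0,0,0,0,0],[0,0,0,0,0],[0,0,0,0,0],[0,0,0,0,0],[0,0,0,0,0],[0,0,0,0,0],[0,0,0,0,0],[0,0,0,0,0]]]'; python3 -c "
from h import *
to(580,-159,130,3.13)"
```

```text
t: 14.15
eef_pos: [574.8, 266.4, -1.0]
tcp_rot: [3.141, 0.001, 3.118]
ft_force: [-0.1, 0.4, -0.3]
opening: 0.406
t: 14.95
eef_pos: [574.7, 266.5, -1.1]
tcp_rot: [3.141, 0.001, 3.118]
ft_force: [-1.8, 0.4, 6.5]
opening: 0.266
shift [-0.0155 -0.4253 -0.1311] turn -0.0124 | at [574.7 266.5  -1.1] 3.1176
```

Gripped: the opening is 0.266, about 25 mm. I'll lift and carry it to the drawer.

```bash
python3 -m pendant '[[[0,0,0,-0.02,0],[0,0,0,-0.04,0],[0,0,0,-0.07,0],[0,0,0,-0.1,0],[0,0,0,-0.13,0],[0,0,-0.02,-0.13,0],[0,0,-0.05,-0.13,0],[0,0,-0.085,-0.13,0]]]';python3 -m pendant '[[[0,-0.005,-0.04,0,0],[0,-0.01,-0.08,0,0],[0,-0.0155,-0.12,0,0],[0,-0.0155,-0.16,0,0],[0,-0.0155,-0.2,0,0],[0,-0.0155,-0.24,0,0],[0,-0.0155,-0.28,0,0],[0,-0.0155,-0.32,0,0]]]'; python3 -c "
from h import *
to(580,-159,50,3.13)
to(580,-159,2,3.13)
d=cam('top');P=cloud(d)
z=P[...,2]; m=(z>65)&(z<85)&(P[...,0]<530)&(P[...,0]>470)&(P[...,1]<-60)&(P[...,1]>-400)
q=P[m]; print(len(q)); 
for a in range(-390,-70,40):
  w=q[(q[:,1]>a)&(q[:,1]<a+40)]; print(a,len(w), np.percentile(w[:,0],[3,50,97]).round(1) if len(w) else '')
m=(z>45)&(z<62)&(P[...,0]<660)&(P[...,0]>515)&(P[...,1]<-60)&(P[...,1]>-400); q=P[m]; print('walls',np.percentile(q[q[:,1]<-300][:,1],[5,50,95]),np.percentile(q[q[:,1]>-130][:,1],[5,50,95]))
cv2.imwrite('pics/t5.png',cv2.resize(d['image'][180:320,140:500],None,fx=2.2,fy=2.2,interpolation=cv2.INTER_CUBIC))
"
```

```text
t: 15.75
eef_pos: [571.9, 180.9, 128.2]
tcp_rot: [3.142, 0.0, 3.119]
ft_force: [-0.0, -0.6, -1.9]
opening: 0.266
t: 16.55
eef_pos: [579.7, -140.6, 128.1]
tcp_rot: [3.142, -0.0, 3.118]
ft_force: [1.2, 0.5, -1.2]
opening: 0.267
shift [-0.0007 -0.0183  0.0781] turn -0.0121 | at [ 579.7 -140.6  128.1] 3.1179
shift [-0.0007 -0.0183  0.1261] turn -0.0121 | at [ 579.7 -140.6  128.1] 3.1179
246
-390 73 [487.1 492.1 497. ]
-350 85 [486.8 491.7 496.7]
-310 83 [488.6 493.6 498.6]
-270 5 [488.8 490.9 495.5]
-230 0 
-190 0 
-150 0 
-110 0 
walls [-377.76572969 -374.51513409 -372.53971633] [-91.94316413 -91.58960025 -89.80081523]
```

View pics/t5.png

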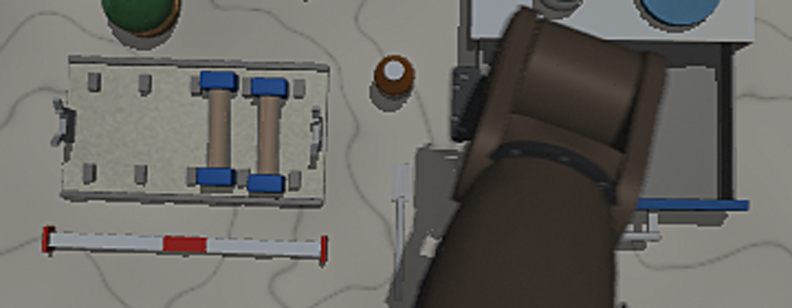

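The drawer panel is at x 487–498 and the walls at y -373 and -92, so the centre line is y = -233. The bar lies clear of the rack, and two columns remain in it.

```bash
python3 -m pendant '[[[0,0,-0.0183,0.02,-0.0121],[0,0,-0.0183,0.05,-0.0121],[0,0,-0.0183,0.08,-0.0121],[0,0,-0.0183,0.1,-0.0121],[0,0,-0.0183,0.115,-0.0121],[0,0,-0.0183,0.122,-0.0121],[0,0,-0.0183,0.1265,-0.0121],[0,0,-0.0183,0.1265,-0.0121]]]';python3 -m pendant '[[[0,0,0,0,0],[0.45,0,0,0,0],[0.45,0,0,0,0],[0.45,0,0,0,0],[0.45,0,0,0,0],[0.45,0,0,0,0],[0.45,0,0,-0.03,0],[0.45,0,0,-0.08,0]]]'; python3 -m pendant '[[[0.45,0,0,-0.04,0],[0.45,0,0.04,-0.06,0],[0.45,0,0.08,-0.06,0],[0.45,0,0.12,-0.06,0],[0.45,0,0.16,-0.06,0],[0.45,0,0.2,-0.06,0],[0.45,0,0.24,-0.06,0],[0.45,0,0.28,-0.06,0]]]'; python3 -c "
from h import *
caps('top');caps('scene',lo=(480,-380),hi=(680,-80),zr=(25,60))
to(574,206.9,110,3.121)
to(567,149.5,110,3.12)"
```

```text
t: 17.4
eef_pos: [580.0, -157.3, 1.8]
tcp_rot: [-3.141, 0.0, 3.13]
ft_force: [0.3, 0.4, -0.7]
opening: 0.269
t: 18.2
eef_pos: [578.2, -156.8, 80.0]
tcp_rot: [3.139, -0.005, 3.13]
ft_force: [0.5, 0.4, 0.4]
opening: 0.448
t: 19.0
eef_pos: [582.8, 124.3, 141.7]
tcp_rot: [3.142, 0.0, 3.13]
ft_force: [-0.2, -0.0, 0.2]
opening: 0.448
scene [256 243  22  18 140] med [ 523. -156.   52.] topface [ 516.5 -157.6   53.8]
scene [231 247  20  11  49] med [ 498. -235.   48.] topface [ 499.5 -227.4   54.6]
scene [237 247  19  10  35] med [ 499. -211.   35.] topface [ 498.6 -206.3   44.2]
shift [0.0092 0.0802 0.0317] turn 0.0127 | at [582.6 126.6 141.7] 3.1337
shift [0.0158 0.0228 0.0317] turn 0.0137 | at [582.6 126.6 141.7] 3.1337
```

```bash
python3 -m pendant '[[[0.45,0.0158,0.0228,0.0317,0.0137],[0.45,0.0158,0.0228,0.0317,0.0137],[0.45,0.0158,0.0228,0.0317,0.0137],[0.45,0.0158,0.0228,0.0317,0.0137],[0.45,0.0158,0.0228,0.0317,0.0137],[0.45,0.0158,0.0228,0.0317,0.0137],[0.45,0.0158,0.0228,0.0317,0.0137],[0.45,0.0158,0.0228,0.0317,0.0137]]]'; python3 -c "
from h import *
caps('scene')
to(567,149.5,-2,3.12)"
```

```text
t: 19.9
eef_pos: [567.6, 145.5, 110.1]
tcp_rot: [3.141, 0.0, 3.116]
ft_force: [0.4, -0.8, -0.6]
opening: 0.448
scene [375 227  12  10  53] med [526. 204.  50.] topface [524.4 206.4  51.8]
scene [357 229  11  10  50] med [518. 146.  49.] topface [515.7 148.3  51. ]
scene [388 250  12  12 109] med [637. 204.  46.] topface [633.  204.9  51. ]
scene [368 253  13  11 113] med [630. 147.  46.] topface [625.6 146.8  51.1]
shift [0.0007 0.004  0.1121] turn -0.004 | at [567.6 145.5 110.1] 3.116
```

The remaining two columns haven't moved.

```bash
python3 -m pendant '[[[0.45,0.0007,0.004,0.03,-0.004],[0.45,0.0007,0.004,0.06,-0.004],[0.45,0.0007,0.004,0.085,-0.004],[0.45,0.0007,0.004,0.1,-0.004],[0.45,0.0007,0.004,0.107,-0.004],[0.45,0.0007,0.004,0.112,-0.004],[0.45,0.0007,0.004,0.112,-0.004],[0,0.0007,0.004,0.112,-0.004]]]';python3 -m pendant '[[[0,0,0,0,0],[0,0,0,0,0],[0,0,0,0,0],[0,0,0,0,0],[0,0,0,0,0],[0,0,0,0,0],[0,0,0,0,0],[0,0,0,0,0]]]'; python3 -c "
from h import *
to(580,-233,128,3.13)"
```

```text
t: 20.75
eef_pos: [567.3, 149.8, -1.4]
tcp_rot: [3.141, 0.001, 3.12]
ft_force: [-0.1, -0.8, 0.2]
opening: 0.405
t: 21.55
eef_pos: [567.2, 149.8, -1.4]
tcp_rot: [3.141, 0.001, 3.12]
ft_force: [-1.0, 0.5, 6.5]
opening: 0.268
shift [-0.021  -0.3824 -0.1294] turn -0.0098 | at [567.2 149.8  -1.4] 3.1202
```

```bash
python3 -m pendant '[[[0,0,0,-0.02,0],[0,0,0,-0.04,0],[0,0,0,-0.07,0],[0,0,0,-0.1,0],[0,0,0,-0.13,0],[0,-0.005,-0.02,-0.13,0],[0,-0.01,-0.05,-0.13,0],[0,-0.015,-0.085,-0.13,0]]]';python3 -m pendant '[[[0,-0.003,-0.04,0,0],[0,-0.006,-0.08,0,0],[0,-0.006,-0.12,0,-0.01],[0,-0.006,-0.16,0,-0.01],[0,-0.006,-0.2,0,-0.01],[0,-0.006,-0.24,0,-0.01],[0,-0.006,-0.28,0,-0.01],[0,-0.006,-0.297,0,-0.01]]]'; python3 -m pendant '[[[0,0,0,0,0],[0,0,0,0,0],[0,0,0,0,0],[0,0,0,0,0],[0,0,0,0,0],[0,0,0,0,0],[0,0,0,0,0],[0,0,0,0,0]]]';python3 -c "
from h import *
to(580,-233,1.5,3.13)
d=caps('scene',lo=(505,-380),hi=(680,-80),zr=(20,170))"
```

```text
t: 22.35
eef_pos: [580.0, 64.0, 128.2]
tcp_rot: [3.141, 0.0, 3.122]
ft_force: [0.1, 0.2, -1.1]
opening: 0.267
t: 23.15
eef_pos: [579.3, -235.8, 127.7]
tcp_rot: [-3.141, 0.0, 3.128]
ft_force: [-0.2, 0.2, -0.2]
opening: 0.265
t: 23.95
eef_pos: [579.7, -232.6, 127.9]
tcp_rot: [3.142, 0.0, 3.13]
ft_force: [0.3, 0.1, -0.7]
opening: 0.269
shift [-0.0003 -0.0004  0.1264] turn 0.0003 | at [ 579.7 -232.6  127.9] 3.1303
scene [260 248  14  14  90] med [ 530. -159.   53.] topface [ 525.9 -157.3   54. ]
scene [235 256  16   9 101] med [ 643. -234.  157.] topface [ 643.8 -234.3  163.8]
```

```bash
python3 -m pendant '[[[0,0,0,0.02,0],[0,0,0,0.05,0],[0,0,0,0.08,0],[0,0,0,0.1,0],[0,0,0,0.115,0],[0,0,0,0.122,0],[0,0,0,0.1265,0],[0,0,0,0.1265,0]]]';python3 -m pendant '[[[0,0,0,0,0],[0.45,0,0,0,0],[0.45,0,0,0,0],[0.45,0,0,0,0],[0.45,0,0,0,0],[0.45,0,0,0,0],[0.45,0,0,-0.03,0],[0.45,0,0,-0.08,0]]]'; python3 -m pendant '[[[0.45,0,0,-0.04,0],[0.45,0,0.04,-0.06,0],[0.45,0,0.08,-0.06,0],[0.45,0,0.12,-0.06,0],[0.45,0,0.16,-0.06,0],[0.45,0,0.2,-0.06,0],[0.45,0,0.24,-0.06,0],[0.45,0,0.28,-0.06,0]]]'; python3 -c "
from h import *
caps('top',lo=(480,-380),hi=(680,420),zr=(20,62));caps('scene',lo=(505,-380),hi=(680,300),zr=(20,70))
to(574,206.9,110,3.121)"
```

```text
t: 24.8
eef_pos: [579.8, -232.8, 1.6]
tcp_rot: [-3.142, 0.0, 3.13]
ft_force: [-0.3, -0.2, -1.2]
opening: 0.271
t: 25.6
eef_pos: [578.2, -232.0, 79.6]
tcp_rot: [3.139, -0.005, 3.13]
ft_force: [1.5, 0.5, -0.7]
opening: 0.45
t: 26.4
eef_pos: [582.7, 48.9, 141.6]
tcp_rot: [3.142, 0.0, 3.13]
ft_force: [-0.1, -0.1, -0.3]
opening: 0.45
top [377 211  17   8 128] med [ 636. -159.   52.] topface [ 635.4 -159.2   52.6]
top [231 212  17   8 117] med [628. 207.  50.] topface [628.5 205.8  50.5]
top [407 212  17   8 119] med [ 635. -233.   52.] topface [ 634.7 -234.5   53.1]
top [376 255  17   8 132] med [ 525. -157.   52.] topface [ 525.7 -156.9   53.1]
top [407 255  17   9 129] med [ 525. -233.   52.] topface [ 524.1 -233.    53.5]
top [229 256  17   9 127] med [519. 207.  50.] topface [519.5 207.3  50.5]
scene [375 227  11  11  58] med [526. 202.  50.] topface [523.5 206.2  51.5]
scene [260 248  14  14  93] med [ 530. -158.   53.] topface [ 525.7 -157.6   54.1]
scene [388 250  12  13 120] med [637. 206.  43.] topface [633.3 204.4  50.4]
scene [234 253  15  14  99] med [ 530. -234.   53.] topface [ 525.2 -233.5   53.9]
scene [241 281  13   4  26] med [ 632. -231.   54.] topface [ 632.6 -232.9   54.3]
shift [0.0097 0.1556 0.0315] turn 0.0131 | at [582.5  51.2 141.5] 3.1341
```

Two columns lie flat in the drawer with cap tops at z = 52. I'll fetch the third.

```bash
python3 -m pendant '[[[0.45,0.003,0.04,0.01,0.0131],[0.45,0.0097,0.08,0.02,0.0131],[0.45,0.0097,0.12,0.0315,0.0131],[0.45,0.0097,0.1556,0.0315,0.0131],[0.45,0.0097,0.1556,0.0315,0.0131],[0.45,0.0097,0.1556,0.0315,0.0131],[0.45,0.0097,0.1556,0.0315,0.0131],[0.45,0.0097,0.1556,0.0315,0.0131]]]'; python3 -c "
from h import *
to(574,206.9,-2,3.121)"
```

```text
t: 27.3
eef_pos: [575.2, 201.7, 110.1]
tcp_rot: [-3.142, 0.0, 3.116]
ft_force: [0.0, -0.3, -0.3]
opening: 0.447
shift [0.0013 0.0051 0.1121] turn -0.0054 | at [575.2 201.7 110.1] 3.1156
```

```bash
python3 -m pendant '[[[0.45,0.0013,0.005,0.03,-0.005],[0.45,0.0013,0.005,0.06,-0.005],[0.45,0.0013,0.005,0.085,-0.005],[0.45,0.0013,0.005,0.1,-0.005],[0.45,0.0013,0.005,0.107,-0.005],[0.45,0.0013,0.005,0.112,-0.005],[0.45,0.0013,0.005,0.112,-0.005],[0,0.0013,0.005,0.112,-0.005]]]';python3 -m pendant '[[[0,0,0,0,0],[0,0,0,0,0],[0,0,0,0,0],[0,0,0,0,0],[0,0,0,0,0],[0,0,0,0,0],[0,0,0,0,0],[0,0,0,0,0]]]'; python3 -m pendant '[[[0,0,0,-0.02,0],[0,0,0,-0.04,0],[0,0,0,-0.07,0],[0,0,0,-0.1,0],[0,0,0,-0.13,0],[0,-0.005,-0.02,-0.13,0],[0,-0.01,-0.05,-0.13,0],[0,-0.013,-0.085,-0.13,0]]]'; python3 -c "
from h import *
to(580,-308,128,3.13)"
```

```text
t: 28.1
eef_pos: [574.3, 208.1, -1.2]
tcp_rot: [3.141, 0.001, 3.122]
ft_force: [-0.0, 0.2, 0.2]
opening: 0.408
t: 28.9
eef_pos: [574.1, 208.2, -1.4]
tcp_rot: [3.141, 0.001, 3.122]
ft_force: [-1.4, 0.1, 5.5]
opening: 0.267
t: 29.7
eef_pos: [585.1, 122.5, 128.1]
tcp_rot: [3.141, 0.0, 3.124]
ft_force: [0.9, -0.4, -1.8]
opening: 0.27
shift [-2.700e-03 -4.305e-01  1.000e-04] turn -0.0064 | at [585.1 122.5 128.1] 3.1236
```

```bash
python3 -m pendant '[[[0,0,-0.04,0,0],[0,0,-0.08,0,0],[0,0,-0.12,0,-0.006],[0,0,-0.16,0,-0.006],[0,0,-0.2,0,-0.006],[0,0,-0.24,0,-0.006],[0,0,-0.28,0,-0.006],[0,0,-0.32,0,-0.006]]]'; python3 -m pendant '[[[0,-0.002,-0.04,0,0],[0,-0.002,-0.08,0,0],[0,-0.002,-0.1105,0,0],[0,-0.002,-0.1105,0,0],[0,-0.002,-0.1105,0,0],[0,-0.002,-0.1105,0,0],[0,-0.002,-0.1105,0,0],[0,-0.002,-0.1105,0,0]]]';python3 -c "
from h import *
to(580,-308,1.5,3.13)
d=caps('scene',lo=(505,-380),hi=(680,-80),zr=(20,170))"
```

```text
t: 30.5
eef_pos: [578.4, -198.7, 127.8]
tcp_rot: [3.141, -0.0, 3.128]
ft_force: [0.5, 0.8, -2.1]
opening: 0.265
t: 31.3
eef_pos: [579.6, -306.7, 128.1]
tcp_rot: [3.141, 0.0, 3.129]
ft_force: [-0.0, 0.1, -1.8]
opening: 0.265
shift [-0.0004 -0.0013  0.1266] turn -0.0007 | at [ 579.6 -306.7  128.1] 3.1293
scene [260 248  14  14  97] med [ 530. -158.   53.] topface [ 526.2 -157.2   53.9]
scene [234 253  14  15  91] med [ 529. -236.   54.] topface [ 526.3 -233.4   53.9]
scene [207 261  16  10 110] med [ 644. -307.  157.] topface [ 644.  -306.9  164.4]
scene [241 281  13   4  27] med [ 632. -233.   55.] topface [ 633.1 -233.7   54.9]
```

```bash
python3 -m pendant '[[[0,0,-0.001,0.02,0],[0,0,-0.001,0.05,0],[0,0,-0.001,0.08,0],[0,0,-0.001,0.1,0],[0,0,-0.001,0.115,0],[0,0,-0.001,0.122,0],[0,0,-0.001,0.1265,0],[0,0,-0.001,0.1265,0]]]';python3 -m pendant '[[[0,0,0,0,0],[0.45,0,0,0,0],[0.45,0,0,0,0],[0.45,0,0,0,0],[0.45,0,0,0,0],[0.45,0,0,0,0],[0.45,0,0,-0.03,0],[0.45,0,0,-0.08,0]]]'; python3 -m pendant '[[[0.45,0,0,-0.04,0],[0.3,0.04,0.03,-0.04,0],[0,0.08,0.06,-0.04,0],[0,0.12,0.075,-0.04,0],[0,0.16,0.075,-0.04,0],[0,0.16,0.075,-0.04,0],[0,0.16,0.075,-0.04,0],[0,0.16,0.075,-0.04,0]]]'; python3 -c "
from h import *
to(418,-232.5,18,3.13)
d=caps('scene',lo=(505,-380),hi=(680,-80),zr=(20,70))
cv2.imwrite('pics/s6.png',cv2.resize(d['image'][170:350,170:410],None,fx=3.2,fy=3.2,interpolation=cv2.INTER_CUBIC))
redbar()
P=cloud(d);m=(abs(P[...,2]-50)<12)&(P[...,0]<484)&(P[...,0]>440)&(abs(P[...,1]+232)<75);print('handle',np.percentile(P[m],[3,97],axis=0).round(0))"
```

```text
t: 32.15
eef_pos: [579.6, -308.7, 1.6]
tcp_rot: [-3.142, 0.0, 3.128]
ft_force: [-0.2, 0.5, -1.5]
opening: 0.267
t: 32.95
eef_pos: [578.0, -307.8, 79.4]
tcp_rot: [3.138, -0.005, 3.128]
ft_force: [1.4, -0.7, 0.2]
opening: 0.448
t: 33.75
eef_pos: [421.3, -232.0, 121.6]
tcp_rot: [-3.141, 0.001, 3.128]
ft_force: [0.3, -0.6, 0.1]
opening: 0.004
shift [ 0.0033 -0.0005  0.1036] turn -0.0021 | at [ 421.3 -232.   121.6] 3.1279
scene [260 248  14  14  97] med [ 531. -158.   53.] topface [ 526.  -157.6   53.9]
scene [234 253  15  14 100] med [ 530. -234.   53.] topface [ 525.7 -233.4   54. ]
scene [208 258  15  12  97] med [ 530. -308.   53.] topface [ 526.3 -309.9   54.3]
scene [240 281  14   4  27] med [ 632. -233.   54.] topface [ 632.8 -233.4   54.5]
red top [159 283   3  12  24] [445.2 403.6  30.6] [160.1 288.3] ray@23 [445.5 406. ] ray@62 [446.3 393.5]
red top [214 287  20   8 124] [442.8 245.3  23.1] [223.3 290.5] ray@23 [441.9 245.1] ray@62 [442.8 237.5]
red top [286 288   2  11  22] [437.5  84.7  29.6] [286.5 293. ] ray@23 [437.3  85.2] ray@62 [438.4  82.4]
handle [[ 451. -288.   50.]
 [ 465. -177.   61.]]
```

View pics/s6.png

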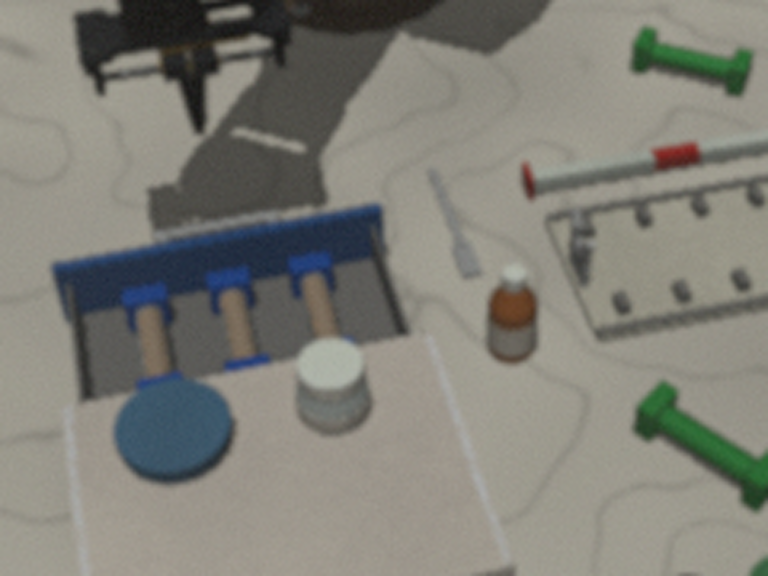

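All three columns lie in the drawer, and the handle front is at x ≈ 451, y ≈ -232. I'll lower the closed fingers in front of it and push.

```bash
python3 -m pendant '[[[0,0.0033,-0.0005,0.03,-0.002],[0,0.0033,-0.0005,0.06,-0.002],[0,0.0033,-0.0005,0.09,-0.002],[0,0.0033,-0.0005,0.1036,-0.002],[0,0.0033,-0.0005,0.1036,-0.002],[0,-0.005,-0.0005,0.1036,-0.002],[0,-0.015,-0.0005,0.1036,-0.002],[0,-0.02,-0.0005,0.1036,-0.002]]]'; python3 -m pendant '[[[0,-0.01,0,0,0],[0,-0.02,0,0,0],[0,-0.03,0,0,0],[0,-0.04,0,0,0],[0,-0.05,0,0,0],[0,-0.06,0,0,0],[0,-0.07,0,0,0],[0,-0.08,0,0,0]]]';  python3 -m pendant '[[[0,-0.01,0,0,0],[0,-0.02,0,0,0],[0,-0.03,0,0,0],[0,-0.04,0,0,0],[0,-0.045,0,0,0],[0,-0.05,0,0,0],[0,-0.055,0,0,0],[0,-0.06,0,0,0]]]'
```

```text
t: 34.65
eef_pos: [442.1, -232.7, 18.7]
tcp_rot: [-3.14, 0.002, 3.131]
ft_force: [-4.1, -1.5, 2.0]
opening: 0.003
t: 35.45
eef_pos: [521.1, -233.0, 17.7]
tcp_rot: [3.141, -0.0, 3.13]
ft_force: [-3.4, 1.2, 0.6]
opening: 0.003
t: 36.25
eef_pos: [580.6, -234.0, 17.8]
tcp_rot: [3.142, -0.0, 3.13]
ft_force: [-2.3, 0.2, 0.3]
opening: 0.009
```

```bash
python3 -m pendant '[[[0,-0.004,0,0,0],[0,-0.008,0,0,0],[0,-0.012,0,0,0],[0,-0.016,0,0,0],[0,-0.02,0,0,0],[0,-0.023,0,0,0],[0,-0.026,0,0,0],[0,-0.028,0,0,0]]]'; python3 -c "
from h import *
st()"
```

```text
t: 37.05
eef_pos: [607.4, -234.0, 17.7]
tcp_rot: [3.141, -0.002, 3.13]
ft_force: [0.2, -0.1, -0.2]
opening: 0.004
{'t': 37.05, 'eef_pos': [607.43, -234.045, 17.655], 'tcp_rot': [3.141, -0.002, 3.13], 'joints': [-0.469, 0.725, 1.634, -0.0, 0.785, -2.028], 'ft_force': [0.216, -0.141, -0.179], 'opening': 0.004}
```

```bash
python3 -m pendant '[[[0,-0.001,0,0,0],[0,-0.002,0,0,0],[0,-0.003,0,0,0],[0,-0.004,0,0,0],[0,-0.005,0,0,0],[0,-0.005,0,0,0],[0,-0.005,0,0,0],[0,-0.005,0,0,0]]]'; python3 -m pendant '[[[0,0.03,0,0,0],[0,0.06,0,0,0],[0,0.09,0,-0.02,0],[0,0.12,0.01,-0.06,0],[0,0.14,0.04,-0.11,0],[0.3,0.14,0.08,-0.11,0],[0.45,0.14,0.12,-0.11,0],[0.45,0.14,0.16,-0.11,0]]]'; python3 -c "
from h import *
to(441.5,243.5,100,1.545)
d=cam('scene');P=cloud(d)
cv2.imwrite('pics/s7.png',cv2.resize(d['image'][170:350,170:410],None,fx=3.2,fy=3.2,interpolation=cv2.INTER_CUBIC))
d=cam('top');P=cloud(d);z=P[...,2];m=(abs(z-50)<13)&(P[...,0]>590)&(P[...,0]<668)&(abs(P[...,1]+232)<75);print('handle',m.sum(),np.percentile(P[m],[3,97],axis=0).round(0) if m.any() else '')
im=cv2.cvtColor(d['image'],cv2.COLOR_BGR2HSV);b=(abs(im[...,0].astype(int)-110)<14)&(im[...,1]>120)&(abs(P[...,0]-665)<30)&(P[...,1]<-60)&(P[...,2]<85);print('panel',np.percentile(P[b],[3,50,97],axis=0).round(0))
redbar()"
```

```text
t: 37.85
eef_pos: [613.0, -234.2, 17.8]
tcp_rot: [3.141, -0.001, 3.13]
ft_force: [-4.6, -0.5, 1.9]
opening: 0.003
t: 38.65
eef_pos: [475.7, -71.4, 128.8]
tcp_rot: [-3.141, 0.003, 3.129]
ft_force: [1.0, 0.2, -1.0]
opening: 0.198
shift [0.0381 0.3145 0.0288] turn 1.5843 | at [475.7 -71.4 128.8] 3.1293
handle 398 [[ 624. -292.   41.]
 [ 660. -175.   62.]]
panel [[ 659. -376.   18.]
 [ 662. -234.   72.]
 [ 671.  -89.   78.]]
red top [159 283   3  12  23] [446.4 403.9  28.6] [160.1 288.1] ray@23 [445.9 406. ] ray@62 [446.7 393.5]
red top [214 287  20   8 126] [441.9 244.8  23.3] [223.4 290.5] ray@23 [441.7 245. ] ray@62 [442.7 237.4]
red top [286 288   2  11  22] [437.6  84.8  29.6] [286.5 293. ] ray@23 [437.3  85.2] ray@62 [438.4  82.4]
```

View pics/s7.png

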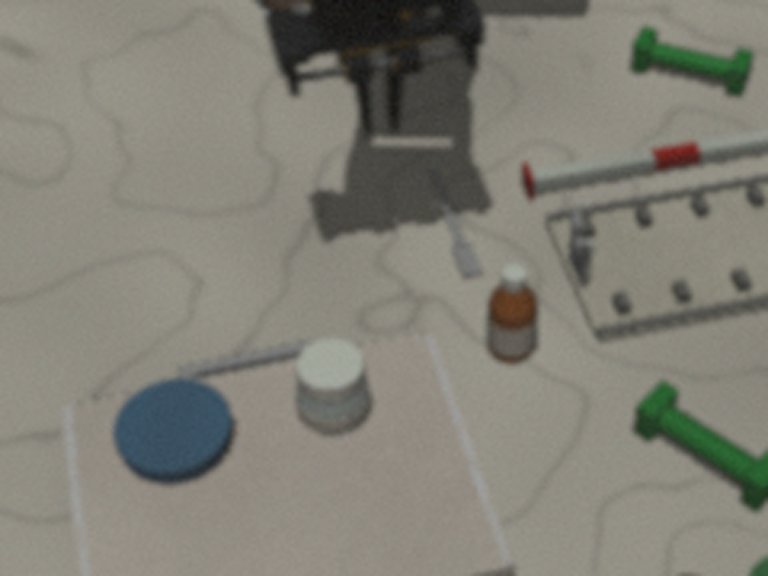

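The drawer is home: the handle front has moved from 451 to 624 and the panel meets the face at x = 671. Next I'll pick up the bar and measure the bracket tops for a precise refit.

```bash
python3 -m pendant '[[[0.45,0.01,0.05,0.0288,0.15],[0.45,0.02,0.1,0.0288,0.3],[0.45,0.03,0.15,0.0288,0.45],[0.45,0.0381,0.2,0.0288,0.6],[0.45,0.0381,0.25,0.0288,0.75],[0.45,0.0381,0.3,0.0288,0.9],[0.45,0.0381,0.3145,0.0288,1.04],[0.45,0.0381,0.3145,0.0288,1.18]]]'; python3 -m pendant '[[[0.45,0,0,0,0.14],[0.45,0,0,0,0.28],[0.45,0,0,0,0.4],[0.45,0,0,0,0.4],[0.45,0,0,0,0.4],[0.45,0,0,0,0.4],[0.45,0,0,0,0.4],[0.45,0,0,0,0.4]]]'; python3 -c "
from h import *
to(441.7,243.2,-13,1.5445)
for n in('top','scene'):
  P=cloud(cam(n));
  for y0 in (383,93):
    m=(P[...,2]>42)&(P[...,2]<80)&(abs(P[...,0]-574)<30)&(abs(P[...,1]-y0)<25); q=P[m]
    print(n,y0,len(q),np.percentile(q,[5,50,95],axis=0).round(1).tolist() if len(q) else '')"
```

```text
t: 39.6
eef_pos: [441.6, 244.7, 99.0]
tcp_rot: [3.14, -0.0, 2.06]
ft_force: [-0.9, -0.2, -0.1]
opening: 0.45
t: 40.4
eef_pos: [440.9, 242.2, 99.1]
tcp_rot: [3.141, -0.0, 1.666]
ft_force: [-0.7, 0.2, 0.0]
opening: 0.451
shift [0.0009 0.0009 0.1121] turn 0.121 | at [440.9 242.2  99.1] 1.6655
top 383 99 [[552.3, 378.0, 43.3], [579.4, 381.4, 61.6], [599.2, 386.4, 74.9]]
top 93 80 [[547.6, 89.2, 43.4], [572.3, 92.7, 59.1], [594.4, 96.9, 73.9]]
scene 383 75 [[556.0, 378.3, 44.7], [572.3, 381.4, 56.7], [600.4, 387.5, 75.5]]
scene 93 71 [[548.1, 88.6, 45.6], [565.5, 91.5, 58.7], [594.7, 96.6, 75.4]]
```

```bash
python3 -m pendant '[[[0.45,0.0009,0.0009,0.03,0.121],[0.45,0.0009,0.0009,0.06,0.121],[0.45,0.0009,0.0009,0.09,0.121],[0.45,0.0009,0.0009,0.105,0.121],[0.45,0.0009,0.0009,0.112,0.121],[0.45,0.0009,0.0009,0.112,0.121],[0,0.0009,0.0009,0.112,0.121],[0,0.0009,0.0009,0.112,0.121]]]'; python3 -m pendant '[[[0,0,0,0,0],[0,0,0,0,0],[0,0,0,0,0],[0,0,0,0,0],[0,0,0,0,0],[0,0,0,0,0],[0,0,0,0,0],[0,0,0,0,0]]]'; python3 -m pendant '[[[0,0,0,-0.02,0],[0,0,0,-0.04,0],[0,0,0,-0.07,0],[0,0,0,-0.1,0],[0,0,0,-0.115,0],[0,0,0,-0.115,0],[0,0,0,-0.115,0],[0,0,0,-0.115,0]]]';python3 -c "
from h import *
to(573.8,236.8,102,1.5445)"
```

```text
t: 41.3
eef_pos: [442.0, 243.4, -12.1]
tcp_rot: [3.14, -0.001, 1.544]
ft_force: [-0.1, -0.4, -0.1]
opening: 0.335
t: 42.1
eef_pos: [441.8, 243.3, -12.4]
tcp_rot: [3.141, -0.0, 1.544]
ft_force: [-0.9, -0.2, 7.7]
opening: 0.169
t: 42.9
eef_pos: [441.0, 243.0, 100.9]
tcp_rot: [-3.14, 0.001, 1.544]
ft_force: [0.4, 0.3, -2.4]
opening: 0.164
shift [-0.0026  0.1329 -0.0011] turn -0.0008 | at [441.  243.  100.9] 1.5437
```

```bash
python3 -m pendant '[[[0,0,0.03,0,0],[0,-0.001,0.06,0,0],[0,-0.002,0.09,0,0],[0,-0.003,0.12,0,0],[0,-0.003,0.133,0,0],[0,-0.003,0.133,0,0],[0,-0.003,0.133,0,0],[0,-0.003,0.133,0,0]]]'; python3 -m pendant '[[[0,0,0,0,0],[0,0,0,0,0],[0,0,0,0,0],[0,0,0,0,0],[0,0,0,0,0],[0,0,0,0,0],[0,0,0,0,0],[0,0,0,0,0]]]'; python3 -c "
from h import *
to(573.8,236.8,26,1.5445)
d=redbar('scene',(540,40));redbar('top',(540,40))
cv2.imwrite('pics/s8.png',cv2.resize(d['image'][160:300,320:480],None,fx=4,fy=4,interpolation=cv2.INTER_CUBIC))"
```

```text
t: 43.7
eef_pos: [573.3, 236.7, 101.5]
tcp_rot: [-3.14, 0.0, 1.544]
ft_force: [0.5, -0.5, -2.0]
opening: 0.168
t: 44.5
eef_pos: [574.4, 236.6, 102.0]
tcp_rot: [-3.142, -0.0, 1.544]
ft_force: [-0.0, 1.0, -2.3]
opening: 0.162
shift [ 0.0002 -0.0006  0.076 ] turn -0.0008 | at [574.4 236.6 102. ] 1.5437
red scene [394 215   3   7  17] [579.6 222.9 137.2] [395.1 218.3] ray@23 [460.9 289.1] ray@62 [501.  266.3]
red scene [347 222   3   8  13] [579.6  76.3 143.8] [348.1 226. ] ray@23 [454.7 126.4] ray@62 [495.1 110.1]
red top [286 231   3  13  29] [571.7  77.7 144.2] [286.7 236.3] ray@23 [580.9  86.9] ray@62 [577.6  84.1]
```

View pics/s8.png

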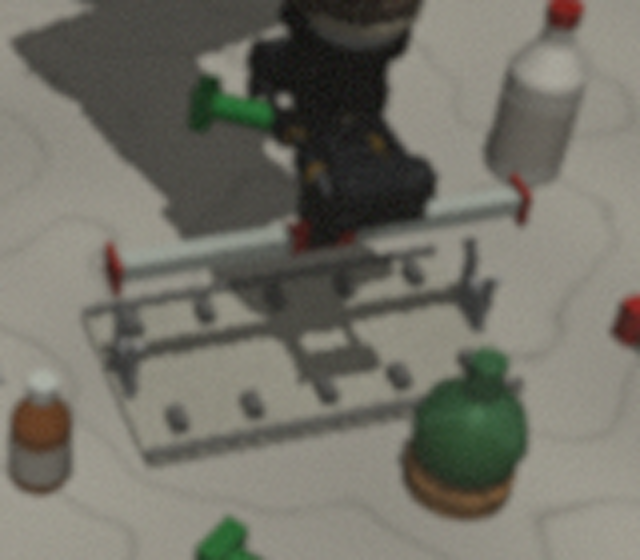

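The bar is level above the rack, its end plate at y ≈ 77.7 and clear outside the bracket, which is at 89–97. I'll lower it into the notches.

```bash
python3 -m pendant '[[[0,0.0,-0.0004,0.015,0],[0,0.0,-0.0004,0.03,0],[0,0.0,-0.0004,0.045,0],[0,0.0,-0.0004,0.056,0],[0,0.0,-0.0004,0.064,0],[0,0.0,-0.0004,0.07,0],[0,0.0,-0.0004,0.074,0],[0,0.0,-0.0004,0.076,0]]]'; python3 -m pendant '[[[0,0,0,0.001,0],[0,0,0,0.002,0],[0,0,0,0.002,0],[0,0,0,0.002,0],[0,0,0,0.002,0],[0,0,0,0.002,0],[0,0,0,0.002,0],[0,0,0,0.002,0]]]'; python3 -c "
from h import *
redbar('scene',(540,40));redbar('top',(540,40))"
```

```text
t: 45.4
eef_pos: [574.1, 236.7, 26.5]
tcp_rot: [3.141, -0.0, 1.544]
ft_force: [-7.9, -3.5, 19.0]
opening: 0.162
t: 46.2
eef_pos: [574.1, 236.7, 26.5]
tcp_rot: [3.14, -0.0, 1.544]
ft_force: [-7.9, -3.7, 18.9]
opening: 0.17
red scene [390 234   4   6  15] [577.6 222.7  64.1] [391.6 236.1] ray@23 [537.8 244. ] ray@62 [574.8 222.9]
red scene [346 241   2  10  13] [578.5  75.6  67.6] [346.5 245.4] ray@23 [538.6  92.3] ray@62 [575.5  77.3]
red top [159 230   1   9   9] [551.7 292.5 394. ] [159. 234.] ray@23 [583.6 413.5] ray@62 [580.2 400.8]
red top [288 234   3  12  30] [570.3  77.8  69.1] [288.9 239.3] ray@23 [573.4  81.1] ray@62 [570.3  78.4]
```

It has seated: 19 N upward at 26.5, where I expected 26.6. Releasing and withdrawing.

```bash
python3 -m pendant '[[[0.45,0,0,0,0],[0.45,0,0,0,0],[0.45,0,0,0,0],[0.45,0,0,0,0],[0.45,0,0,0,0],[0.45,0,0,0,0],[0.45,0,0,-0.03,0],[0.45,0,0,-0.06,0]]]'; python3 -m pendant '[[[0.45,0,0,-0.04,0],[0.45,0,0,-0.08,0],[0.45,0.02,-0.02,-0.12,0],[0.45,0.04,-0.06,-0.12,0],[0.45,0.06,-0.11,-0.12,0],[0.45,0.06,-0.14,-0.12,0],[0.45,0.06,-0.16,-0.12,0],[0.45,0.06,-0.16,-0.12,0]]]'; python3 -c "
from h import *
st()
d=redbar('scene',(540,40));redbar('top',(540,40))
P=cloud(d)
cv2.imwrite('pics/s9.png',cv2.resize(d['image'][150:350,170:480],None,fx=2.5,fy=2.5,interpolation=cv2.INTER_CUBIC))
d=cam('top');P=cloud(d);z=P[...,2];m=(abs(z-50)<13)&(P[...,0]>590)&(P[...,0]<668)&(abs(P[...,1]+232)<75);print('handle',np.percentile(P[m],[3,97],axis=0).round(0))"
```

```text
t: 47.1
eef_pos: [573.6, 236.5, 84.0]
tcp_rot: [-3.14, 0.001, 1.544]
ft_force: [0.0, -0.1, -0.1]
opening: 0.447
t: 47.9
eef_pos: [413.6, 301.2, 204.5]
tcp_rot: [-3.141, -0.0, 1.546]
ft_force: [0.5, 0.1, 0.1]
opening: 0.448
{'t': 47.9, 'eef_pos': [413.62, 301.176, 204.482], 'tcp_rot': [-3.141, -0.0, 1.546], 'joints': [0.5, 0.314, 1.814, 0.0, 1.014, 0.525], 'ft_force': [0.484, 0.059, 0.098], 'opening': 0.448}
red scene [390 233  14   7  74] [579.2 237.7  63. ] [396.7 236. ] ray@23 [541.5 260.1] ray@62 [578.3 238.3]
red scene [346 241   2   9  12] [578.2  76.2  65.8] [346.5 245.1] ray@23 [537.3  92.6] ray@62 [574.3  77.6]
red top [159 229   2  12  23] [577.4 397.   67.5] [159.5 234.7] ray@23 [581.7 412.1] ray@62 [578.4 399.4]
red top [215 234  20   8 136] [573.2 237.8  61.6] [224.5 237.5] ray@23 [576.3 245.4] ray@62 [573.1 237.8]
red top [288 234   3  12  31] [570.9  77.9  68.2] [288.9 239.1] ray@23 [573.8  81.2] ray@62 [570.8  78.5]
handle [[ 624. -292.   40.]
 [ 660. -176.   61.]]
```

View pics/s9.png

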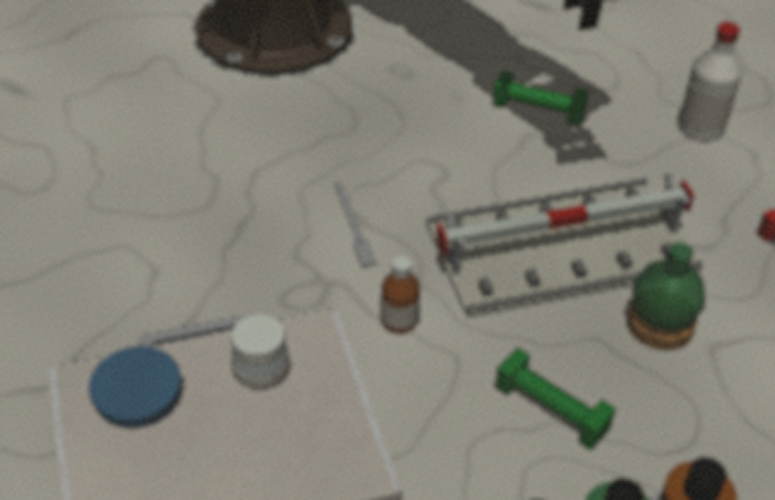

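The bar is back in both brackets, with its centre at (573.2,237.8) against a rack centre of (573.5,237.3) and its top at z ≈ 62. The drawer is home and the bystanders haven't moved. Handing in.

```bash
python3 -c "
from h import *
print(env.job_done());st()"
```

```text
the job is handed in; nothing more can be done
None
the job is handed in; nothing more can be done
```

I finished the job and handed it in at about 48 s of the 208 s limit; it gave no verdict. I laid the bar on the bench, put all three columns flat in the drawer, pushed the drawer home and set the bar back in both brackets.

**Last checks**
- **Bar:** its centre measured (573.2, 237.8) mm against a rack centre of about (573.5, 237.3). Its top was at about 62 mm, which puts its centre at about 54 mm. It lined up with the rack to within about 0.01 rad.
- **Drawer:** the handle front moved from x = 451 to 624 mm, and the panel sits against the unit's face. The pushing force dropped to zero as it snapped in.
- **Columns:** all three lay flat just before closing. I could not see them once the drawer was shut.
- **Bystanders:** none looked moved in the last picture, and the robot was clear of everything. The wash bottle, flask and can were judged by eye only, and the can was outside the last view.

**What disagreed**
- **Tool height:** the reported height read about 20 mm below where the camera showed the fingertips, so the first two grips on the bar closed just above it. Nothing moved, and I used the corrected height from then on.
- **Knock and grip slackening:** neither showed in the measurements I took.

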